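# Fit a fresh ribbon cassette in the label printer and shut its cover

### The job

Fit the fresh ribbon cassette (blue grip, not the spent one with the grey grip) in the open label printer: hook its two yellow tongues in under the yellow bar with the rear end raised, then swing the rear end down until the green latch springs over it. Let go and close the printer's cover until it snaps fully shut. Do not force or slam anything, and leave the spent cassette, the scale, the tape roll and the magnifier where they are.

Things in the scene. Friction and masses are not known exactly. Their poses are not given: they have to be found in the camera images.
- cassette_mid (a point): Fresh ribbon cassette: black frame, two spools, BLUE grip rib on top. Body 120 long (x) x 84 wide (y) x 38 high, lying flat, about 0.25 kg; centre of mass within 5 of this point in x, y. Two yellow tongues stick out 24 at its front (-x); the last 11 at its rear (+x) is a ledge only 22 high. Point: middle of the body's length and width, 32 above its underside. z up.
- cassette_grip (a point): Middle of the fresh cassette's blue grip rib, 19 above cassette_mid (51 above the underside), same axes. The rib is 52 long (x), 12 thick (y) and stands from 38 (top of the body) to 64 above the underside: pinch it across y.
- cassette_tongues (a point): Middle of the line between the front ends of the fresh cassette's two yellow tongues: 84 to -x of cassette_mid, 27.5 below it (4.5 above the underside), same axes. Each tongue is 16 wide, 5 thick (2 to 7 above the underside), 24 long, its middle 24 to either side.
- spent_mid (a point): The spent cassette, a bystander: same shape and point as the fresh one, but with a GREY grip rib.
- printer_seat (a point): Label printer, white, 260 long x 160 wide, fixed. Point: middle of the cassette cradle's floor, 50 above the table, if the cradle stands mid-way; x from the printer's front (display, keys) to its rear (cover hinge), z up. The cradle is clamped up to 8 nearer or further along x (not reported: feel for its front wall, or look). Bay sides: y -44.5 and +44.5, 42 above the floor; front deck 15.
- printer_bar (a point): Middle of the lower rear edge of the cradle's yellow bar if the cradle stands mid-way: x -76, 9 above printer_seat, same axes. In the cradle: front wall x -85, bar x -85 to -76, 6 thick; floor from x -40 back, 12 lower ahead of that; rear wall x +63, 38 high. Tilted about 30 degrees, rear up, the tongues go down behind the bar and forward under it to the front wall. Flat it does not go in.
- latch (a joint): Green sprung latch, 32 wide, in the cradle's rear wall; its tip reaches 7.5 ahead of that wall, underside 23 above the floor. Value: m pushed back (0 forward, 0.010 fully back). Its sloped front lets the descending rear end push it back (about 7 to 10 N at the rear end, 12 to 18 N at the grip's middle); it springs forward over the ledge once the cassette is fully down, flat on the cradle floor.
- lid (a joint): The printer's cover (white shell, clear window, 0.22 kg): angle in rad, 0 shut, 1.7 to 1.9 open, leaning back past upright. A stiff hinge (0.3 N m) holds it where it is left. In the last 0.06 rad two sprung rollers resist (about 4 to 8 N down at its front edge), then it snaps to 0 and is held.
- lid_hinge (a point): Middle of the cover's hinge line, 95 to +x and 50 above printer_seat; the line runs along the printer's y. Axes turn with the cover and are the printer's when it is shut. In them the cover reaches 203 to -x, is 160 wide, and its outer face lies 26 to +z of the hinge. Open, the outer face looks to the printer's rear.
- lid_front_edge (a point): Middle of the cover's front edge on its outer face: 203 to -x and 26 to +z of lid_hinge in the cover's axes, which this point shares.
- scale: Parcel scale, white and blue, 170 x 240 x 34, a bystander. Point under its middle.
- tape: Roll of tape lying flat, 60 across, 19 high, a bystander. Point under its middle.
- loupe: Folding magnifier (black, 60 x 56 x 50), a bystander. Point under its middle.

How it is judged:
By the outcome, as a careful person would: the job done as asked, in the order asked, and still so for the second after the job is handed in, with the robot touching nothing.
It also fails if it takes over 67 s, if anything falls off the work surface, if the arm or the gripper's body presses on something with over 40 N, if the wrist force passes 120 N, or if a joint passes its speed limit or range.

### The arm

A 7-joint arm with a two-finger parallel gripper is mounted at the origin on the work surface. World frame = base frame: x ahead of the robot, y to its left, z up, the work surface at z = 0. Lengths are in m, angles in rad, forces in N, time in s.
With the tool pointing down it reaches from about 0.35 to 0.9 m from the base axis. Payload 8.1 kg.
Tool frame: the origin (TCP) lies between the finger pads; the fingertips stand ahead of it and the grasp point (between the pads) is the TCP (arm.nose_length is the z of the fingertips in the tool frame, in m); z points along the fingers, y is the line along which they close (so a half turn about z gives the same grasp; the last joint's range is limited). The gripper opens to 92 mm and grips with 3 to 60 N. Pads are 19 mm wide; open, the fingers measure 130 mm over their backs; the gripper's body (75 mm by 190 mm) begins 47 mm behind the grasp point.
Start: joints at [1.025, 0.434, 0.025, 1.573, -0.012, 1.134, -0.075], TCP at [0.268, -0.565, 0.218] pointing down, gripper open.
Joint ranges: [-2.62, 2.62], [-0.44, 2.09], [-1.27, 1.32], [0.08, 2.57], [-1.32, 4.46], [0.12, 2], [-2.74, 2.74]. Speed limits (rad/s): [2.22, 2.22, 3.01, 3.01, 3.14, 3.14, 3.14].

### API

Orientations are given as a rotation vector (axis times angle).
In Python, from cell import sensors, optics, arm gives the robot as it stands.
- The arm moves only by the tool arm_command, never from a script. Its argument "deltas" is one flat list of numbers, 7 for each row, row after row: the turn, a rotation vector about the world's x, y, z as a fraction of full scale, then the shift along the world's x, y, z as a fraction of full scale, then the finger opening in mm, from 0 to 91.8. In form: [wx, wy, wz, dx, dy, dz, fingers, wx, wy, wz, dx, dy, dz, fingers, ...]. A call has 1 to 20 rows; each row is the pose to reach, as a shift and turn from the pose commanded when the call began; what a row does not reach only later rows make up. Full scale, the value 1, is 1 m for a shift and 90 degrees for a turn. A row lasts 1/10 s, in which the tool goes at most 50 mm and 8.59 degrees, less where a joint would pass 70% of its speed; a pose out of reach is approached as far as the arm can. A call with a number of a shift or a turn outside -1 to 1 is refused whole. A call with a gripper value outside its range is refused whole. The fingers move at their own pace and stop on an object; "force" is the grip in N (left out, the last holds). Time passes only in rows, so rows that repeat a pose let the fingers close. It gives the time, the measured TCP pose, the force, the opening and the grip force at its end, in the units of the state.
- sensors.observe(): the state, without advancing time (a new reading comes with each control period).
- optics.get_image(name): name is "scene" or "top" or "wrist"; returns the picture (400x640x3 uint8, blue, green, red); there is no depth.
- optics.calibration(name): a dict with "camera_matrix" (3x3 intrinsics, pixels), "rvec" (rotation vector, rad) and "tvec" (3), from world to camera coordinates, as OpenCV has them. Camera axes: x right, y down, z forward; pixel columns grow to the right and rows downward; lengths in m; the calibration is good to about 2 mm. A picture is of the moment at which its call begins: read the wrist's pose just before it. calibration takes no time and is no camera call; for the wrist camera it gives the pose at the moment of the call.
- arm.sign_off(): hands the job in; it is judged then, once.
The state is a dict: "clock": time; "joints": joint angles; "dq": joint speeds; "joint_efforts": joint torques, N m; "position": TCP position; "ee_rot": TCP orientation; "force": force on the tool from outside, world axes, zero at the start; "ft_torque": the same for the moment, N m; "width": opening from 0.0 (shut) to 1.0 (fully open); "gripper_force": force on a finger pad.
Only numpy, scipy, OpenCV 4.12 (cv2) and the standard library are available. Lean on these libraries where they do the work, as an engineer would, in place of code of your own. Each camera call takes 0.05 s, during which the arm holds its last target. There are 200 camera calls.

## Working session

There is one attempt and no reset: what is moved stays moved. The work goes in short steps, Python scripts to look and compute and a tool call to move; the robot and the scene stay as the last step left them, time stands still between calls to the robot, and variables do not carry over. Pictures are saved under pics/ and viewed, at most 10 in all, crops included, and the job is handed in when it is done.

Besides the shell and the picture viewer there is one more tool, called after "Call:" as a command line: name --argument value ..., lists and objects as JSON in quotes. arm_command: Moves the arm, as the interface text tells. Its arguments: {"type":"object","properties":{"deltas":{"type":"array","items":{"type":"number"}},"force":{"type":"number"}},"required":["deltas"]}

```bash
ls; mkdir -p pics; cat > h.py <<'E'
import numpy as np, cv2
from cell import sensors, optics, arm
from scipy.spatial.transform import Rotation as R
def grab(n,f):
    c=optics.calibration(n); im=np.array(optics.get_image(n)); cv2.imwrite('pics/'+f+'.png',im)
    np.savez('pics/'+f+'.npz',K=c["camera_matrix"],r=c["rvec"],t=c["tvec"]); return im
def cam(f):
    d=np.load('pics/'+f+'.npz'); Rm=cv2.Rodrigues(np.array(d['r'],float).reshape(3,1))[0]; t=np.array(d['t']).ravel(); return d['K'],Rm,t
def ray(f,px):
    K,Rm,t=cam(f); d=Rm.T@np.linalg.inv(K)@np.array([px[0],px[1],1.]); return -Rm.T@t,d
def onz(f,px,z):
    o,d=ray(f,px); return o+d*(z-o[2])/d[2]
def proj(f,p):
    K,Rm,t=cam(f); q=K@(Rm@np.array(p)+t); return q[:2]/q[2]
def tri(f1,p1,f2,p2):
    o1,d1=ray(f1,p1);o2,d2=ray(f2,p2);A=np.c_[d1,-d2];s=np.linalg.lstsq(A,o2-o1,rcond=None)[0]
    a,b=o1+s[0]*d1,o2+s[1]*d2; return (a+b)/2,np.linalg.norm(a-b)
E
python3 - <<'E'
from h import *
np.set_printoptions(precision=4,suppress=True)
print(sensors.observe(), arm.nose_length)
a=grab('top','top0');b=grab('scene','sc0')
for n in('top0','sc0'):
    K,Rm,t=cam(n);print(n,K.tolist(),-Rm.T@t,Rm.tolist())
E
```

```text
pics
{'clock': 0.0, 'joints': array([ 1.0254,  0.4352,  0.025 ,  1.5741, -0.0116,  1.134 , -0.0751]), 'dq': array([-0.0005,  0.001 , -0.0012,  0.0008, -0.0005, -0.0011, -0.0005]), 'joint_efforts': array([ -0.0002, -66.7855,   0.9849, -31.4471,  -0.0606,   0.0429,
         0.0002]), 'position': array([ 0.2675, -0.5643,  0.2175]), 'ee_rot': array([-3.0634, -0.6894,  0.0008]), 'force': array([ 0.8546, -0.4452, -0.3261]), 'ft_torque': array([-0.0215, -0.0104,  0.0056]), 'gripper_force': 0.0, 'width': 1.0020619324106959} 0.019
top0 [[410.8654173209276, 0.0, 323.8337192132713], [0.0, 410.8654173209276, 202.93585317925215], [0.0, 0.0, 1.0]] [0.2872 0.0159 1.2859] [[0.03923234453119473, -0.9992252049769017, 0.0031325519077316094], [-0.9763427405095744, -0.039000670941031435, -0.21268239400665873], [0.21263978037244086, 0.005285584643005367, -0.9771163627726954]]
sc0 [[362.824534087162, 0.0, 318.38342959782466], [0.0, 362.824534087162, 193.756444171309], [0.0, 0.0, 1.0]] [ 1.2143 -0.2281  0.6572] [[0.34565239342790277, 0.9382168147354318, 0.016541809612697245], [0.5809973000725325, -0.20013820161963736, -0.7889149748616038], [-0.7368626467843176, 0.282301095995318, -0.6142796846501211]]
```

View pics/top0.png

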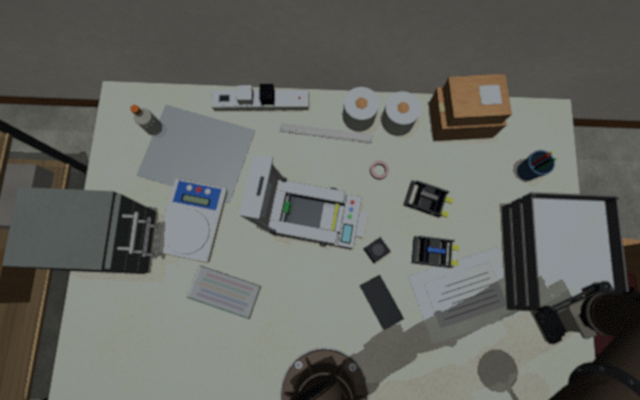

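View pics/sc0.png

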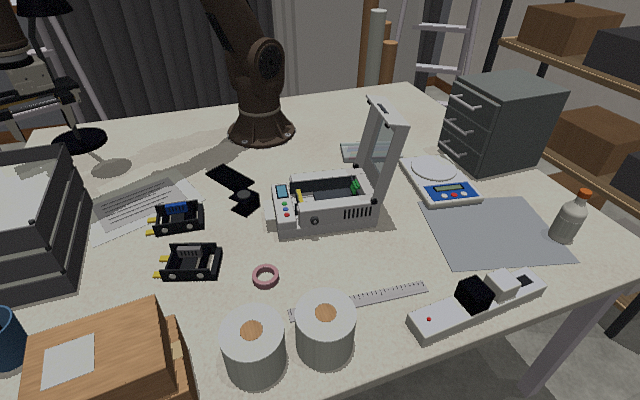

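The top view shows the fresh cassette (blue grip) at about (434,251), with its tongues pointing right (-y). The open printer is at (315,213): yellow bar near (335,217), latch near (286,207), and the cover standing at the left. Next I measure by colour.

```bash
python3 - <<'E'
from h import *
np.set_printoptions(precision=4,suppress=True)
im=cv2.imread('pics/top0.png');hsv=cv2.cvtColor(im,cv2.COLOR_BGR2HSV)
def blobs(lo,hi,roi,mn=4):
    x0,y0,x1,y1=roi
    m=cv2.inRange(hsv,np.array(lo),np.array(hi));k=np.zeros_like(m);k[y0:y1,x0:x1]=m[y0:y1,x0:x1]
    n,l,s,c=cv2.connectedComponentsWithStats(k);out=[]
    for i in range(1,n):
        if s[i,4]>=mn:
            ys,xs=np.where(l==i);out.append((c[i],s[i],cv2.minAreaRect(np.c_[xs,ys].astype(np.float32))))
    return out
for nm,lo,hi,roi,z in [('blue',(100,90,50),(130,255,255),(405,230,470,275),.064),('tong',(20,100,80),(38,255,255),(440,230,470,275),.005),
  ('bar',(20,80,80),(38,255,255),(320,195,350,240),.065),('latch',(45,80,40),(85,255,255),(270,190,310,225),.078)]:
    for c,s,r in blobs(lo,hi,roi): print(nm,c,s,r,onz('top0',c,z))
E
python3 -c "
import cv2
a=cv2.imread('pics/top0.png')[145:275,235:475];cv2.imwrite('pics/c1.png',cv2.resize(a,None,fx=3.3,fy=3.3,interpolation=2))"
```

```text
blue [435.9397 249.9138] [427 246  19   8 116] ((436.0000305175781, 250.00003051757812), (18.605209350585938, 6.2017364501953125), 7.125016689300537) [ 0.4236 -0.3161  0.064 ]
tong [454.9032 247.129 ] [452 245   7   5  31] ((455.0, 247.0), (4.0, 6.0), 90.0) [ 0.4413 -0.3914  0.005 ]
tong [454.  262.5] [451 261   7   4  28] ((454.0, 262.5), (3.0, 6.0), 90.0) [ 0.3935 -0.3873  0.005 ]
bar [334.6707 216.0488] [331 204   8  27  82] ((334.5904846191406, 216.93447875976562), (3.2783029079437256, 26.621400833129883), 9.090276718139648) [ 0.5137 -0.0118  0.065 ]
latch [286.6883 207.    ] [283 201   8  13  77] ((286.65386962890625, 206.7307891845703), (6.667948246002197, 12.159199714660645), 11.309932708740234) [0.5332 0.1333 0.078 ]
```

View pics/c1.png

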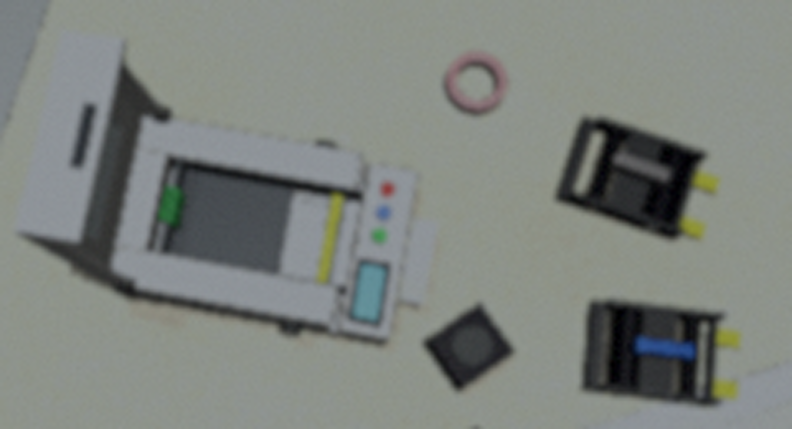

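Call:
arm_command --deltas '[0, 0, 0.22, 0.05, 0.085, 0.01, 91, 0, 0, 0.44, 0.1, 0.17, 0.01, 91, 0, 0, 0.667, 0.153, 0.255, 0.01, 91, 0, 0, 0.667, 0.153, 0.255, 0.01, 91, 0, 0, 0.667, 0.153, 0.255, 0.01, 91, 0, 0, 0.667, 0.153, 0.255, 0.01, 91, 0, 0, 0.667, 0.153, 0.255, 0.01, 91, 0, 0, 0.667, 0.153, 0.255, 0.01, 91, 0, 0, 0.667, 0.153, 0.255, 0.01, 91, 0, 0, 0.667, 0.153, 0.255, 0.01, 91]'

```text
clock: 1.1
position: [0.4199, -0.311, 0.2281]
ee_rot: [-2.315, -2.123, 0.001]
force: [-0.5, 0.2, 0.3]
width: 0.99
gripper_force: 0.0
```

```bash
python3 - <<'E'
from h import *
np.set_printoptions(precision=4,suppress=True)
s=sensors.observe();print(s['clock'],s['position'],s['ee_rot'],s['joints'],s['force'])
grab('wrist','w1');K,Rm,t=cam('w1');print(-Rm.T@t,Rm.tolist())
E
```

```text
1.1 [ 0.4199 -0.311   0.2281] [-2.315  -2.1232  0.0009] [ 0.7713  0.2821 -0.2976  1.7873  0.0929  1.0863  0.355 ] [-0.5217  0.2468  0.2747]
[ 0.4269 -0.2429  0.3933] [[0.9963319333402886, -0.0855683405628971, -0.0008588944727939019], [-0.08249124545553095, -0.9630756060070524, 0.256282210731342], [-0.022756823802953727, -0.2552712992239055, -0.9666016194704727]]
```

View pics/w1.png

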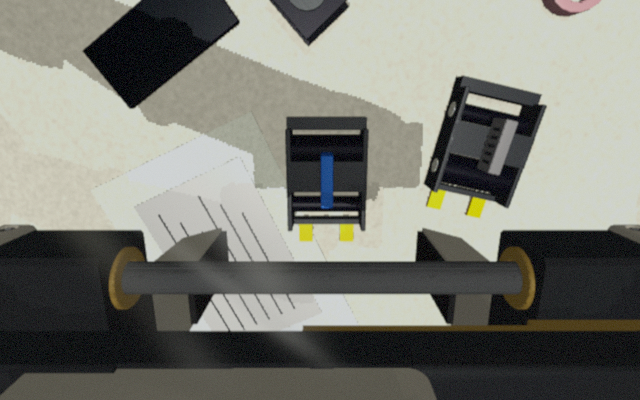

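The wrist view shows the blue rib at (327,181) and its tongues at (306,232) and (346,232). The spent cassette is clear, to the right.

```bash
python3 - <<'E'
from h import *
np.set_printoptions(precision=4,suppress=True)
im=cv2.imread('pics/w1.png');hsv=cv2.cvtColor(im,cv2.COLOR_BGR2HSV)
def pts(lo,hi,x0,y0,x1,y1):
    m=cv2.inRange(hsv[y0:y1,x0:x1],np.array(lo),np.array(hi));ys,xs=np.where(m);return np.c_[xs+x0,ys+y0].astype(np.float32)
b=pts((100,90,40),(130,255,255),290,120,370,220)
r=cv2.minAreaRect(b);print(r)
box=cv2.boxPoints(r);w=np.array([onz('w1',p,.064) for p in box]);print(w,w.mean(0))
for roi in((290,215,325,250),(328,215,365,250)):
    q=pts((20,100,80),(38,255,255),*roi);print(q.min(0),q.max(0),q.mean(0))
    print(onz('w1',((q[:,0].min()+q[:,0].max())/2,q[:,1].max()+.5),.003),onz('w1',q.mean(0),.007))
# dark body corners
E
```

```text
((326.5, 180.5), (57.0, 13.0), 90.0)
[[ 0.4214 -0.2875  0.064 ]
 [ 0.4336 -0.2885  0.064 ]
 [ 0.4292 -0.3443  0.064 ]
 [ 0.4165 -0.3433  0.064 ]] [ 0.4252 -0.3159  0.064 ]
[299. 224.] [312. 240.] [305.3568 231.8502]
[ 0.394  -0.3994  0.003 ] [ 0.3952 -0.387   0.007 ]
[340. 224.] [353. 240.] [346.1245 231.8844]
[ 0.4427 -0.4036  0.003 ] [ 0.4428 -0.3911  0.007 ]
```

Call:
arm_command --deltas '[0, 0, 0, 0.0053, -0.006, -0.04, 60, 0, 0, 0, 0.0053, -0.006, -0.08, 60, 0, 0, 0, 0.0053, -0.006, -0.12, 60, 0, 0, 0, 0.0053, -0.006, -0.145, 60, 0, 0, 0, 0.0053, -0.006, -0.16, 60, 0, 0, 0, 0.0053, -0.006, -0.1685, 60, 0, 0, 0, 0.0053, -0.006, -0.1685, 60, 0, 0, 0, 0.0053, -0.006, -0.1685, 60]'

```text
clock: 1.95
position: [0.4263, -0.3163, 0.0604]
ee_rot: [2.31, 2.128, 0.0]
force: [-0.1, -0.6, 0.1]
width: 0.656
gripper_force: 0.0
```

Call:
arm_command --deltas '[0, 0, 0, 0, 0, 0, 30, 0, 0, 0, 0, 0, 0, 8, 0, 0, 0, 0, 0, 0, 4, 0, 0, 0, 0, 0, 0, 4, 0, 0, 0, 0, 0, 0, 4, 0, 0, 0, 0, 0, 0, 4, 0, 0, 0, 0, 0, 0, 4, 0, 0, 0, 0, 0, 0, 4]' --force 50

```text
clock: 2.75
position: [0.4261, -0.3157, 0.0598]
ee_rot: [-2.309, -2.13, -0.0]
force: [0.1, -0.4, 0.1]
width: 0.05
gripper_force: 0.0
```

```bash
python3 - <<'E'
from h import *
a=grab('scene','sc1');b=grab('wrist','w2')
c=cv2.resize(a[150:300,100:300],(533,400),interpolation=2)
print(sensors.observe()['position'],sensors.observe()['width'])
cv2.imwrite('pics/c2.png',np.vstack([c,cv2.resize(b[150:400,160:480],(533,200))]))
E
```

```text
[ 0.42607452 -0.31575535  0.05982565] 0.04508636029958385
```

View pics/c2.png

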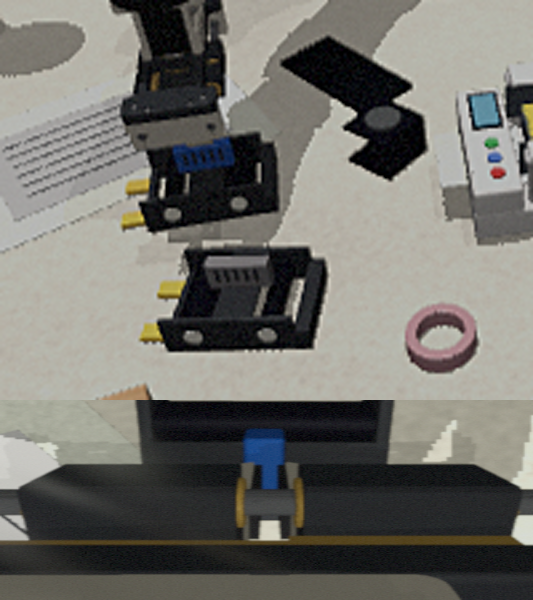

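```bash
python3 - <<'E'
from h import *
np.set_printoptions(precision=4,suppress=True)
s=sensors.observe();T=R.from_rotvec(s['ee_rot']).as_matrix();print(T)
p=s['position']
for f in('w2','sc1','top0'):
    print(f,proj(f,p),proj(f,p+T@[0,0,.019]),proj(f,[.4252,-.3159,.064]))
im=cv2.imread('pics/sc1.png');hsv=cv2.cvtColor(im,cv2.COLOR_BGR2HSV)
for f in('sc0','sc1'):
    hsv=cv2.cvtColor(cv2.imread('pics/%s.png'%f),cv2.COLOR_BGR2HSV)
    m=cv2.inRange(hsv[190:230,150:210],np.array((100,90,40)),np.array((130,255,255)));ys,xs=np.where(m);print(f,xs.min()+150,xs.max()+150,ys.min()+190,ys.max()+190,len(xs))
im=cv2.imread('pics/w2.png');cv2.imwrite('pics/c3.png',cv2.resize(im[130:400,200:440],(720,600)))
a,b=onz('sc0',(176,208),.05),proj('sc0',[.4252,-.3159,.051]);print(a,b)
E
```

```text
[[ 0.0802  0.9968 -0.    ]
 [ 0.9968 -0.0802 -0.    ]
 [-0.     -0.     -1.    ]]
w2 [319.3805 242.8567] [319.5897 229.6921] [317.5863 246.5256]
sc1 [175.0778 205.8904] [176.7452 211.5574] [174.6274 204.4303]
top0 [435.4413 249.2339] [433.7565 249.8775] [435.8725 249.3861]
sc0 156 187 202 220 212
sc1 156 187 201 221 197
[ 0.4227 -0.3154  0.05  ] [175.7791 208.3438]
```

View pics/c3.png

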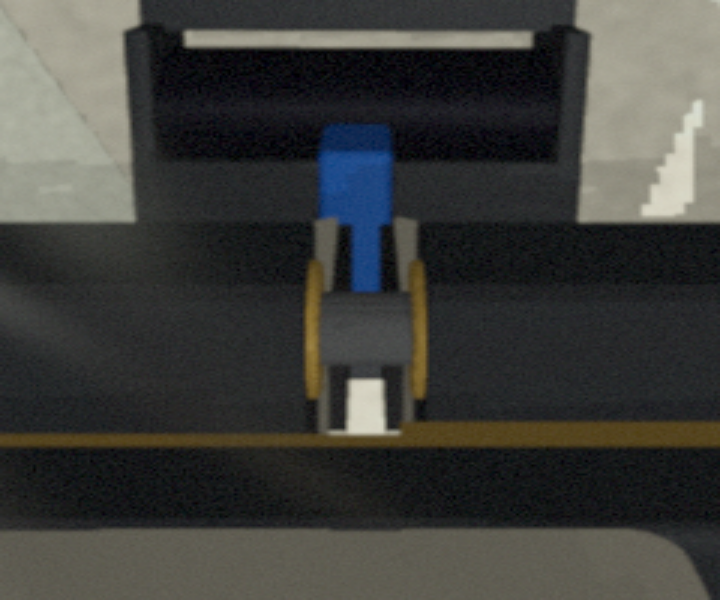

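```bash
python3 - <<'E'
from h import *
np.set_printoptions(precision=1,suppress=True,linewidth=200)
for q in([.521,-.316,.107],[.521,-.354,.107],[.521,-.279,.107],[.43,-.316,.107],[.43,-.316,.041],[.431,-.342,.064],[.431,-.29,.064],[.431,-.29,.04]): print(q,proj('sc1',q))
a=cv2.imread('pics/sc0.png').astype(int);b=cv2.imread('pics/sc1.png').astype(int)
hs=cv2.cvtColor(b.astype(np.uint8),cv2.COLOR_BGR2HSV)
for nm,im in(('0',a),('1',b)):
    print(nm)
    for y in range(190,226,1): print(y,' '.join('B' if (im[y,x,0]>im[y,x,2]*1.6 and im[y,x,0]>40) else ('#' if im[y,x].sum()<150 else ('+' if im[y,x].sum()<360 else '.')) for x in range(145,205)))
E
```

```text
[0.521, -0.316, 0.107] [172.6 215.3]
[0.521, -0.354, 0.107] [154.7 218.9]
[0.521, -0.279, 0.107] [189.5 211.8]
[0.43, -0.316, 0.107] [170.7 192.1]
[0.43, -0.316, 0.041] [176.7 212.5]
[0.431, -0.342, 0.064] [163.8 208. ]
[0.431, -0.29, 0.064] [185.4 203.7]
[0.431, -0.29, 0.04] [187.4 210.8]
0
190 + + + + + + + + + + + + + . . . . . . . . . . . . . . . . . . . . . . . . . . . . . . . . . . . . . . . . . . . . . . .
191 + + + + + + + + + + + . . . . . . . . . . . . . + + . . . . . . . . . . . . . . . . . . . . . . . . . . . . . . . . . .
192 + + + + + + + + + . . . . . . . . . . . . + . + . . . . . . . . . . . . . . . . . . . . . . . . . . . . . . . . . . . .
193 + + + + + + . . . + + . . . . . . . + + + . . . . . . . . . . . . . . . . . . . . . . . . . . . . . . . . . . . . . . .
194 + + + + + . . . + . . . . . . . + + + . . . . . . . . . . . . . . . . . . . . . . . . . . . . . . . . . . . . . . . . .
195 + + . + + + . . . . . . . + + + . . . . . . . . . . . . . . . . . . . . . . . . . . . . . . . . . . . . . . . . . . . .
196 + + + . . . . . . . . + + + . . . . . . . + + . . . . . . .
[... 7422 characters left out ...]
 # # # # + + # # # # # # # # # # # # # # # # # # # # # # # # # # # # # # # # # +
221 . . . + + + + + + + + # # # + . . # # # # # # # + + # # # # # # # # # # # # # # # # # # # # # # # # # # # # # # # # # +
222 . . + + + + + + + + + # # # + . . # # # # # # # + + # # # # # # # # # # # # # # # # # # # # # # # # # # # # # # # # # +
223 . . . + . + . . . . + # # # + . . # # # # # # # # # # # # # # # # # # # # # # # # # # # # # # # # # # # # # # # # # # +
224 . . . . . . . . . . + # # # # + + # # # # # # # # # # # # # # # # # # # # # # # # # + + + + + # # # # # # # # # # # # +
225 . . . . . . . + + + + # # # # # # # # # # # # # # # # # # # # # # # # # # # # # # # + + + + + + # # # # # # # # # # # #
```

```bash
python3 - <<'E'
from h import *
np.set_printoptions(precision=4,suppress=True,linewidth=200)
for f in('w1','w2'):
    K,Rm,t=cam(f);C=-Rm.T@t;print(f,K[0,0],C)
c=np.array([.4255,-.3175,0]);a=np.deg2rad(85.1);x=np.array([np.cos(a),np.sin(a),0]);y=np.array([-np.sin(a),np.cos(a),0]);z=np.array([0,0,1])
for nm,u in (('rear top of ledge L',(60,42,22)),('R',(60,-42,22)),('bodytop rear L',(49,42,38)),('R',(49,-42,38)),('rib rear',(26,6,64)),('',(26,-6,64)),('ribrearlow',(26,0,40))):
    p=c+(u[0]*x+u[1]*y+u[2]*z)/1000;print(nm,proj('w1',p),proj('w2',p))
im=cv2.imread('pics/w2.png')
print(im[185:235,322].tolist()[::3])
s=sensors.observe();print(s['joints'],s['position'],s['clock'])
E
```

```text
w1 351.0549413382455 [ 0.4269 -0.2429  0.3933]
w2 351.0549413382455 [ 0.4326 -0.2476  0.2251]
rear top of ledge L [285.9466 117.0232] [245.3378 120.856 ]
R [367.2721 117.0133] [393.5924 121.7452]
bodytop rear L [284.6491 128.9602] [240.0333 143.5471]
R [368.9136 128.9525] [398.3571 144.4837]
rib rear [320.6939 155.7494] [306.0431 198.7228]
 [333.4319 155.7491] [331.2669 198.8671]
ribrearlow [326.7199 152.2631] [319.0158 187.0677]
[[37, 17, 12], [82, 40, 18], [82, 37, 17], [85, 45, 26], [92, 44, 15], [137, 72, 27], [139, 76, 30], [130, 74, 37], [128, 69, 25], [126, 65, 21], [126, 71, 27], [125, 68, 21], [126, 67, 24], [126, 67, 24], [129, 71, 32], [129, 70, 33], [128, 73, 32]]
[ 0.7324  0.4917 -0.2628  1.9583  0.1882  0.7149  0.2764] [ 0.4261 -0.3158  0.0598] 2.85
```

The camera matches the cassette, but the fingertips show up about 30 mm higher than the nominal tip, and they closed above the rib. I'll open and go lower in small steps while watching the force.

Call:
arm_command --deltas '[0, 0, 0, 0, -0.001, 0.004, 36, 0, 0, 0, 0, -0.001, 0.004, 36, 0, 0, 0, 0, -0.001, 0.004, 36, 0, 0, 0, 0, -0.001, -0.003, 36, 0, 0, 0, 0, -0.001, -0.006, 36, 0, 0, 0, 0, -0.001, -0.009, 36, 0, 0, 0, 0, -0.001, -0.012, 36, 0, 0, 0, 0, -0.001, -0.012, 36]'

```text
clock: 3.65
position: [0.4258, -0.3165, 0.0473]
ee_rot: [-2.308, -2.13, 0.0]
force: [0.1, -0.9, 0.3]
width: 0.394
gripper_force: 0.0
```

```bash
python3 - <<'E'
from h import *
np.set_printoptions(precision=4,suppress=True,linewidth=200)
s=sensors.observe();print(s['position'],s['force'],s['width'])
b=grab('wrist','w3');a=grab('scene','sc2')
c=cv2.resize(a[170:250,130:230],(600,480),interpolation=cv2.INTER_NEAREST)
cv2.imwrite('pics/c4.png',np.hstack([c[:, :380],cv2.resize(b[130:400,200:440],(400,480))]))
E
```

```text
[ 0.4258 -0.3165  0.0473] [ 0.1422 -0.9106  0.2617] 0.3941956392250608
```

View pics/c4.png

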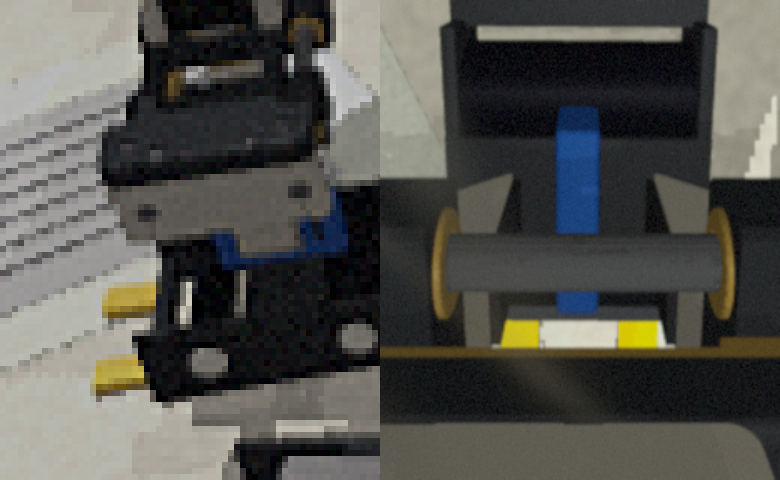

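Call:
arm_command --deltas '[0, 0, 0, 0, 0, -0.003, 36, 0, 0, 0, 0, 0, -0.006, 36, 0, 0, 0, 0, 0, -0.008, 36, 0, 0, 0, 0, 0, -0.008, 36, 0, 0, 0, 0, 0, -0.008, 20, 0, 0, 0, 0, 0, -0.008, 6, 0, 0, 0, 0, 0, -0.008, 4, 0, 0, 0, 0, 0, -0.008, 4, 0, 0, 0, 0, 0, -0.008, 4, 0, 0, 0, 0, 0, -0.008, 4, 0, 0, 0, 0, 0, -0.008, 4]' --force 50

```text
clock: 4.85
position: [0.4258, -0.3168, 0.0399]
ee_rot: [-2.309, -2.13, 0.0]
force: [-3.0, -0.3, 2.6]
width: 0.126
gripper_force: 50.0
```

Gripped: the opening is 11.6 mm, which matches the rib. I'll lift and carry it to a viewpoint that shows the cradle.

Call:
arm_command --deltas '[0, 0, 0, 0, 0, 0.01, 4, 0, 0, 0, 0, 0, 0.025, 4, 0, 0, 0, 0, 0, 0.05, 4, 0, 0, 0, 0, 0, 0.08, 4, 0, 0, 0, 0, 0.01, 0.12, 4, 0, 0, -0.01, 0.015, 0.04, 0.16, 4, 0, 0, -0.02, 0.03, 0.08, 0.2, 4, 0, 0, -0.03, 0.05, 0.12, 0.24, 4, 0, 0, -0.03, 0.065, 0.16, 0.28, 4, 0, 0, -0.03, 0.08, 0.2, 0.31, 4, 0, 0, -0.03, 0.094, 0.24, 0.31, 4, 0, 0, -0.03, 0.094, 0.265, 0.31, 4, 0, 0, -0.03, 0.094, 0.277, 0.31, 4, 0, 0, -0.03, 0.094, 0.277, 0.31, 4, 0, 0, -0.03, 0.094, 0.277, 0.31, 4]'

```text
clock: 6.35
position: [0.5197, -0.0408, 0.3497]
ee_rot: [2.359, 2.075, -0.002]
force: [-0.5, -0.5, -2.6]
width: 0.126
gripper_force: 50.0
```

```bash
python3 - <<'E'
from h import *
np.set_printoptions(precision=4,suppress=True,linewidth=200)
s=sensors.observe();print(s['clock'],s['position'],s['ee_rot'],s['force'],s['ft_torque'],s['width'],s['gripper_force'])
b=grab('wrist','w4');K,Rm,t=cam('w4');print(-Rm.T@t)
cv2.imwrite('pics/c5.png',cv2.resize(b[0:300],(800,375)))
E
```

```text
6.35 [ 0.5197 -0.0408  0.3497] [ 2.3586  2.0747 -0.0016] [-0.5011 -0.4687 -2.6053] [-0.0806 -0.1481 -0.025 ] 0.126216516559846 49.99874174594879
[0.5296 0.0271 0.5149]
```

View pics/c5.png

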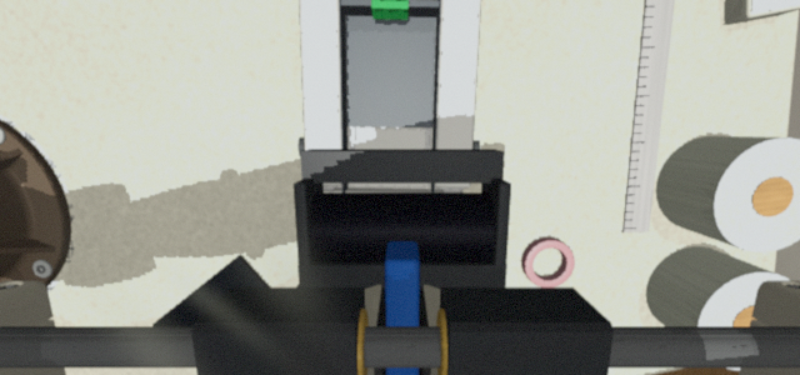

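```bash
python3 - <<'E'
from h import *
np.set_printoptions(precision=4,suppress=True,linewidth=220)
b=cv2.imread('pics/w4.png');g=cv2.cvtColor(b,cv2.COLOR_BGR2GRAY).astype(int)
for r in (20,40,60,80,95): print(r,g[r,266:360].tolist())
print('cols'); 
for c in (285,300,312,325,340): print(c,g[90:124,c].tolist())
h=cv2.cvtColor(b,cv2.COLOR_BGR2HSV);m=cv2.inRange(h[0:30,280:345],np.array((45,80,40)),np.array((85,255,255)));ys,xs=np.where(m);print('latch',xs.min()+280,xs.max()+280,ys.min(),ys.max())
print('rows lc',g[0:24,285].tolist(),g[0:24,340].tolist())
print(g[0:24,312].tolist())
t=cv2.cvtColor(cv2.imread('pics/top0.png'),cv2.COLOR_BGR2GRAY).astype(int)
for r in(206,210,214,218,222): print(r,t[r,278:350].tolist())
E
```

```text
20 [216, 216, 218, 217, 207, 158, 89, 40, 38, 37, 60, 87, 124, 131, 132, 129, 131, 130, 132, 130, 131, 130, 131, 130, 132, 130, 134, 133, 131, 131, 131, 132, 136, 132, 132, 133, 133, 131, 134, 134, 131, 127, 124, 125, 120, 121, 125, 133, 133, 132, 134, 131, 126, 120, 122, 120, 123, 120, 125, 131, 133, 131, 134, 136, 133, 134, 133, 133, 132, 132, 131, 130, 130, 134, 134, 133, 129, 132, 129, 133, 129, 137, 128, 78, 51, 103, 164, 205, 215, 217, 217, 218, 216, 217]
40 [216, 216, 217, 219, 212, 178, 115, 56, 33, 29, 51, 93, 127, 143, 142, 142, 145, 148, 146, 147, 145, 147, 149, 147, 146, 144, 147, 149, 146, 147, 148, 146, 145, 146, 147, 147, 147, 146, 146, 146, 148, 146, 149, 148, 148, 145, 148, 148, 148, 146, 145, 148, 147, 150, 147, 145, 148, 148, 148, 149, 149, 145, 146, 148, 147, 150, 145, 146, 146, 145, 148, 146, 146, 146, 147, 148, 149, 144, 146, 146, 144, 133, 93, 49, 69, 144, 200, 214, 216, 217, 215, 217, 218, 215]
60 [216, 217, 218, 218, 215, 199, 154, 77, 35, 31, 41, 67, 100, 140, 149, 147, 148, 150, 147, 148, 150, 148, 149, 146, 149, 151, 153, 152, 152, 150, 152, 152, 152, 150,
[... 3380 characters left out ...]
, 132, 132, 140, 148, 146, 140, 135, 131]
218 [141, 115, 79, 74, 100, 99, 74, 48, 49, 57, 68, 71, 72, 74, 75, 77, 78, 77, 78, 78, 78, 79, 76, 78, 78, 78, 77, 80, 78, 77, 78, 79, 77, 77, 79, 77, 76, 78, 79, 79, 76, 75, 92, 122, 142, 147, 147, 147, 146, 147, 147, 148, 147, 147, 143, 140, 137, 133, 125, 129, 142, 147, 143, 132, 117, 124, 140, 147, 145, 139, 129, 123]
222 [143, 142, 139, 141, 136, 127, 122, 116, 116, 113, 106, 96, 94, 92, 88, 87, 80, 77, 77, 76, 79, 77, 79, 77, 78, 78, 78, 80, 78, 79, 80, 78, 79, 79, 81, 79, 78, 80, 79, 80, 78, 89, 119, 139, 147, 146, 147, 147, 148, 146, 146, 148, 147, 144, 139, 136, 133, 125, 129, 141, 146, 148, 139, 126, 127, 137, 137, 140, 138, 142, 143, 147]
```

```bash
python3 - <<'E'
from h import *
np.set_printoptions(precision=4,suppress=True,linewidth=220)
L=np.array([onz('w4',(c,r),.092) for c,r in((271.4,20),(271.8,40),(272.3,60),(272.4,80),(272.9,95))])
Rr=np.array([onz('w4',(c,r),.092) for c,r in((351.5,20),(350.8,40),(350.3,60),(349.5,80),(349.4,95))])
fl=np.polyfit(L[:,1],L[:,0],1);fr=np.polyfit(Rr[:,1],Rr[:,0],1);print('slopes',fl,fr,np.degrees(np.arctan2(1,fl[0])),np.degrees(np.arctan2(1,fr[0])))
print('width', [np.polyval(fr,y)-np.polyval(fl,y) for y in(0,.1)])
s=(fl[0]+fr[0])/2;c=(fl+fr)/2
ux=np.array([s,1])/np.hypot(s,1);print('x_p',ux,np.degrees(np.arctan2(ux[1],ux[0])))
for nm,p,z,xo in(('step',(312,102.3),.05,-40),('step',(288,101.3),.05,-40),('rear',(285,12.3),.05,63),('rear',(340,13.2),.05,63),('rearTop',(285,4),.088,63)):
    q=onz('w4',p,z);along=q[:2]@ux;print(nm,q,'origin along',along-xo/1000)
for p,z,xo in(((322.3,214),.05,-40),((334.67,216.05),.065,-80.5)):
    q=onz('top0',p,z);print('top',q,q[:2]@ux-xo/1000)
print('centre line x at y=0,.06',np.polyval(c,0),np.polyval(c,.06))
E
```

```text
slopes [0.1442 0.4683] [0.138  0.5579] 81.79382856436966 82.1431412885934
width [np.float64(0.08960374867271836), np.float64(0.08898194264626086)]
x_p [0.1397 0.9902] 81.96840980201803
step [0.5172 0.0287 0.05  ] origin along 0.14066468094007228
step [0.4869 0.0338 0.05  ] origin along 0.14150235824248794
rear [0.4989 0.1365 0.05  ] origin along 0.14189989184216287
rear [0.5645 0.1271 0.05  ] origin along 0.14176468209754917
rearTop [0.5027 0.1358 0.088 ] origin along 0.14168375445853568
top [0.5214 0.0259 0.05  ] 0.13847142101247528
top [ 0.5137 -0.0118  0.065 ] 0.14056686401083524
centre line x at y=0,.06 0.5130702631854278 0.521536450473544
```

The wrist view gives the bay walls at columns 272 to 351, the step at row 102 and the rear wall at row 12.5. That puts the cradle origin at (0.5228, 0.0689) with yaw 82.0°. Next I tilt 30° and hover above the bar.

Call:
arm_command --deltas '[0.066, -0.009, -0.002, 0, 0.02, -0.02, 4, 0.132, -0.018, -0.004, 0, 0.045, -0.05, 4, 0.198, -0.028, -0.006, 0.001, 0.07, -0.08, 4, 0.264, -0.037, -0.008, 0.001, 0.09, -0.11, 4, 0.33, -0.0466, -0.008, 0.001, 0.0957, -0.14, 4, 0.33, -0.0466, -0.008, 0.001, 0.0957, -0.17, 4, 0.33, -0.0466, -0.008, 0.001, 0.0957, -0.19, 4, 0.33, -0.0466, -0.008, 0.001, 0.0957, -0.2015, 4, 0.33, -0.0466, -0.008, 0.001, 0.0957, -0.2015, 4, 0.33, -0.0466, -0.008, 0.001, 0.0957, -0.2015, 4, 0.33, -0.0466, -0.008, 0.001, 0.0957, -0.2015, 4]'

```text
clock: 7.5
position: [0.5218, 0.0558, 0.1495]
ee_rot: [-2.074, -1.803, -0.56]
force: [0.1, 0.2, -2.9]
width: 0.126
gripper_force: 50.0
```

```bash
cat >> h.py <<'E'
O=np.array([.5228,.0689,.05]);ux=np.array([.1397,.9902,0])
def where(G=(1,0,39.9)):
    s=sensors.observe();T=R.from_rotvec(s['ee_rot']).as_matrix()
    # cassette axes: x=tool x, y=-tool y.. z=-tool z
    C=np.c_[T[:,0],-T[:,1],-T[:,2]]
    f=lambda l:(lambda w:np.array([(w-O)@ux,(w-O)@[-ux[1],ux[0],0],w[2]-O[2]])*1000)(s['position']+C@((np.array(l)-G)/1000))
    print('t',s['clock'],'pitch',np.degrees(np.arcsin(C[2,0])),'roll',np.degrees(np.arcsin(C[2,1])),'yaw',np.degrees(np.arctan2(C[1,0],C[0,0])))
    print('tip',f((-84,0,4.5)),'rear bottom',f((60,0,0)),'F',s['force'],'M',s['ft_torque'],'w',s['width'],s['gripper_force'],'pos',s['position'])
E
python3 - <<'E'
from h import *
np.set_printoptions(precision=3,suppress=True,linewidth=220)
where()
a=grab('scene','sc3');grab('wrist','w5')
cv2.imwrite('pics/c6.png',cv2.resize(a[110:260,220:420],(800,600),interpolation=2))
E
```

```text
t 7.5 pitch 29.97323013423312 roll -0.2979688083304659 yaw 82.0809265207802
tip [-69.049  -1.193  26.35 ] rear bottom [57.941 -0.973 94.393] F [ 0.138  0.244 -2.904] M [-0.948  0.107  0.008] w 0.1256650696858551 50.000245571136475 pos [0.522 0.056 0.149]
```

View pics/c6.png

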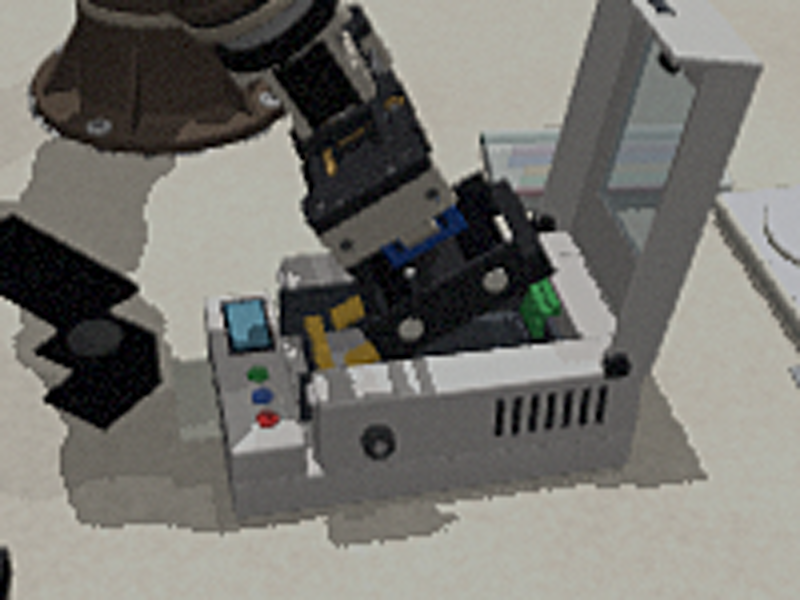

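The scene crop shows the cassette tilted rear-up over the bay, with the tongues above the gap behind the bar at crop (365,335). I'll lower it gently.

Call:
arm_command --deltas '[0, 0, 0, -0.001, -0.001, -0.005, 4, 0, 0, 0, -0.001, -0.001, -0.01, 4, 0, 0, 0, -0.001, -0.001, -0.014, 4, 0, 0, 0, -0.001, -0.001, -0.018, 4, 0, 0, 0, -0.001, -0.001, -0.018, 4]'

```text
clock: 8.1
position: [0.5197, 0.055, 0.1297]
ee_rot: [-2.073, -1.801, -0.558]
force: [0.1, 0.6, -2.6]
width: 0.125
gripper_force: 50.0
```

Call:
arm_command --deltas '[0, 0, 0, 0, 0, -0.003, 4, 0, 0, 0, 0, 0, -0.006, 4, 0, 0, 0, 0, 0, -0.009, 4, 0, 0, 0, 0, 0, -0.012, 4, 0, 0, 0, 0, 0, -0.012, 4, 0, 0, 0, 0, 0, -0.012, 4]'

```text
clock: 8.7
position: [0.52, 0.055, 0.1183]
ee_rot: [-2.074, -1.801, -0.559]
force: [-0.1, 0.5, -3.0]
width: 0.128
gripper_force: 50.0
```

```bash
python3 - <<'E'
from h import *
np.set_printoptions(precision=3,suppress=True,linewidth=220)
where()
E
```

```text
t 8.7 pitch 29.997546282104782 roll -0.17538246625130674 yaw 82.01050118583883
tip [-70.08    0.622  -4.856] rear bottom [56.882  0.697 63.241] F [-0.095  0.458 -3.038] M [-0.938  0.095  0.068] w 0.12811000564384187 49.99914765357971 pos [0.52  0.055 0.118]
```

Call:
arm_command --deltas '[0, 0, 0, -0.0004, -0.003, 0.001, 4, 0, 0, 0, -0.0008, -0.006, 0.001, 4, 0, 0, 0, -0.0012, -0.009, 0.001, 4, 0, 0, 0, -0.0015, -0.011, 0.001, 4, 0, 0, 0, -0.0015, -0.011, 0.001, 4]'

```text
clock: 9.2
position: [0.5186, 0.0434, 0.1193]
ee_rot: [-2.075, -1.801, -0.559]
force: [0.4, 0.1, -2.5]
width: 0.128
gripper_force: 50.0
```

Call:
arm_command --deltas '[0, 0, 0, -0.0001, -0.001, 0, 4, 0, 0, 0, -0.0003, -0.002, 0, 4, 0, 0, 0, -0.0003, -0.002, 0, 4]'

```text
clock: 9.5
position: [0.5183, 0.042, 0.1194]
ee_rot: [-2.074, -1.801, -0.559]
force: [0.8, -1.1, -3.2]
width: 0.124
gripper_force: 50.0
```

```bash
python3 - <<'E'
from h import *
np.set_printoptions(precision=3,suppress=True,linewidth=220)
where()
E
```

```text
t 9.5 pitch 30.004004328671297 roll -0.18175046155517544 yaw 82.01956813540156
tip [-83.137   0.559  -3.784] rear bottom [43.816  0.653 64.328] F [ 0.787 -1.104 -3.155] M [-0.873  0.058 -0.008] w 0.12364002336849697 49.999149441719055 pos [0.518 0.042 0.119]
```

Call:
arm_command --deltas '[0, 0, 0, -0.0001, -0.001, 0, 4, 0, 0, 0, -0.0001, -0.001, 0, 4, 0, 0, 0, -0.0001, -0.001, 0, 4]'

```text
clock: 9.8
position: [0.5182, 0.0414, 0.1195]
ee_rot: [-2.073, -1.802, -0.559]
force: [0.6, 1.8, -2.1]
width: 0.125
gripper_force: 50.0
```

Call:
arm_command --deltas '[0, 0, 0, -0.0001, -0.001, 0, 4, 0, 0, 0, -0.0001, -0.001, 0, 4, 0, 0, 0, -0.0001, -0.001, 0, 4]'

```text
clock: 10.1
position: [0.5181, 0.0407, 0.1197]
ee_rot: [-2.073, -1.802, -0.559]
force: [1.7, 5.7, 0.3]
width: 0.125
gripper_force: 50.0
```

The front wall is felt (5.7 N). I'll back off about 1.5 mm and swing the rear down to 12°.

Call:
arm_command --deltas '[0, 0, 0, 0.0004, 0.0027, 0.0013, 4, 0, 0, 0, 0.0004, 0.0027, 0.0013, 4, -0.033, 0.0047, 0, 0.0009, 0.0065, -0.001, 4, -0.066, 0.0093, 0, 0.0014, 0.01, -0.0034, 4, -0.099, 0.014, 0, 0.0019, 0.0134, -0.0061, 4, -0.132, 0.0186, 0, 0.0024, 0.0166, -0.009, 4, -0.132, 0.0186, 0, 0.0024, 0.0166, -0.009, 4]'

```text
clock: 10.8
position: [0.5205, 0.0586, 0.1108]
ee_rot: [-2.199, -1.919, -0.352]
force: [0.5, 1.3, -2.5]
width: 0.124
gripper_force: 50.0
```

```bash
python3 - <<'E'
from h import *
np.set_printoptions(precision=3,suppress=True,linewidth=220)
where()
E
```

```text
t 10.8 pitch 17.95169058454125 roll -0.25945457143179046 yaw 82.26035029298772
tip [-80.519   0.312   0.913] rear bottom [57.857  0.993 41.015] F [ 0.454  1.318 -2.538] M [-0.498 -0.013 -0.021] w 0.12383444479444584 49.999752044677734 pos [0.52  0.059 0.111]
```

Call:
arm_command --deltas '[0, 0, 0, -0.0002, -0.0017, 0, 4, -0.033, 0.0047, 0, 0.0002, 0.0012, -0.0031, 4, -0.05, 0.007, 0, 0.0004, 0.0026, -0.0047, 4, -0.066, 0.0093, 0, 0.0006, 0.0041, -0.0063, 4, -0.066, 0.0093, 0, 0.0006, 0.0041, -0.0063, 4]'

```text
clock: 11.3
position: [0.521, 0.06, 0.1037]
ee_rot: [-2.262, -1.965, -0.241]
force: [0.3, -0.1, -3.4]
width: 0.126
gripper_force: 50.0
```

```bash
python3 - <<'E'
from h import *
np.set_printoptions(precision=3,suppress=True,linewidth=220)
where()
E
```

```text
t 11.3 pitch 11.998424372922386 roll -0.16464509217382864 yaw 81.98357223732557
tip [-84.887   0.429   1.433] rear bottom [56.903  0.451 26.967] F [ 0.284 -0.114 -3.423] M [-0.345 -0.04  -0.   ] w 0.12613736953724144 49.99828040599823 pos [0.521 0.06  0.104]
```

Call:
arm_command --deltas '[0, 0, 0, 0.0002, 0.0015, 0, 4, -0.016, 0.0023, 0, 0.0004, 0.0028, -0.0017, 4, -0.033, 0.0047, 0, 0.0006, 0.0041, -0.0034, 4, -0.05, 0.007, 0, 0.0008, 0.0053, -0.0052, 4, -0.066, 0.0093, 0, 0.0009, 0.0065, -0.007, 4, -0.066, 0.0093, 0, 0.0009, 0.0065, -0.007, 4]'

```text
clock: 11.9
position: [0.522, 0.0656, 0.0967]
ee_rot: [-2.321, -2.015, -0.123]
force: [0.7, -5.3, -3.8]
width: 0.125
gripper_force: 50.0
```

```bash
python3 - <<'E'
from h import *
np.set_printoptions(precision=3,suppress=True,linewidth=220)
where()
E
```

```text
t 11.9 pitch 5.936349544646363 roll -0.17653139794051614 yaw 81.93854916013696
tip [-84.235   0.245   2.74 ] rear bottom [59.459  0.154 13.157] F [ 0.651 -5.273 -3.764] M [-1.793 -0.244 -0.131] w 0.12491295387847012 50.01175403594971 pos [0.522 0.066 0.097]
```

Call:
arm_command --deltas '[-0.016, 0.0023, 0, 0.0001, 0.0011, -0.0018, 4, -0.033, 0.0047, 0, 0.0003, 0.0022, -0.0036, 4, -0.05, 0.007, 0, 0.0004, 0.0032, -0.0055, 4, -0.05, 0.007, 0, 0.0004, 0.0032, -0.0055, 4]'

```text
clock: 12.3
position: [0.5225, 0.069, 0.0917]
ee_rot: [-2.361, -2.051, -0.032]
force: [-0.6, -3.0, 2.4]
width: 0.123
gripper_force: 50.0
```

```bash
python3 - <<'E'
from h import *
np.set_printoptions(precision=3,suppress=True,linewidth=220)
where()
E
```

```text
t 12.3 pitch 1.4011993582408353 roll -0.18238274997911924 yaw 81.95466625496424
tip [-84.05    0.221   4.214] rear bottom [60.018  0.169  3.237] F [-0.564 -2.957  2.398] M [-1.253  0.111 -0.046] w 0.1227689522420628 50.00577986240387 pos [0.522 0.069 0.092]
```

Call:
arm_command --deltas '[-0.0165, 0.0023, 0, 0.0001, 0.0008, -0.0019, 4, -0.0165, 0.0023, 0, 0.0001, 0.0008, -0.0019, 4, -0.022, 0.003, 0, 0.0001, 0.0008, -0.0029, 4, -0.022, 0.003, 0, 0.0001, 0.0008, -0.0029, 4]'

```text
clock: 12.7
position: [0.5231, 0.0709, 0.0898]
ee_rot: [2.365, 2.055, -0.005]
force: [-2.0, -0.5, 11.7]
width: 0.127
gripper_force: 50.0
```

```bash
python3 - <<'E'
from h import *
np.set_printoptions(precision=3,suppress=True,linewidth=220)
where()
a=grab('scene','sc4')
h=cv2.cvtColor(a,cv2.COLOR_BGR2HSV);m=cv2.inRange(h[150:230,330:380],np.array((45,80,40)),np.array((85,255,255)));ys,xs=np.where(m);print(len(xs),xs.mean()+330 if len(xs) else 0,ys.mean()+150 if len(xs) else 0)
for q in((-15,-85,15),): pass
E
```

```text
t 12.7 pitch -0.4487872249270427 roll -0.2566331903188371 yaw 81.95678825763738
tip [-83.304  -0.134   5.054] rear bottom [60.658 -0.187 -0.574] F [-1.968 -0.46  11.672] M [-0.542  0.629 -0.096] w 0.12678313551609577 50.01734018325806 pos [0.523 0.071 0.09 ]
78 354.35897435897436 187.30769230769232
```

Call:
arm_command --deltas '[-0.005, 0.0007, 0, 0, 0, -0.0012, 4, -0.005, 0.0007, 0, 0, 0, -0.0012, 4, 0, 0, 0, 0, 0, 0, 4]'

```text
clock: 13.05
position: [0.523, 0.0708, 0.0899]
ee_rot: [2.365, 2.055, -0.004]
force: [-0.9, -1.8, 5.1]
width: 0.127
gripper_force: 50.0
```

Call:
arm_command --deltas '[0.01, -0.0014, 0, 0, 0, 0.002, 4, 0.01, -0.0014, 0, 0, 0, 0.003, 4, 0.01, -0.0014, 0, 0, 0, 0.005, 4, 0.01, -0.0014, 0, 0, 0, 0.005, 4]'

```text
clock: 13.45
position: [0.5221, 0.0711, 0.0913]
ee_rot: [-2.369, -2.058, -0.011]
force: [9.1, 3.3, -30.7]
width: 0.123
gripper_force: 50.0
```

An upward tug of about 28 N is resisted, so the cassette is latched. I'll relax, let go and withdraw.

Call:
arm_command --deltas '[-0.007, 0.001, 0, 0, 0, -0.004, 4, -0.007, 0.001, 0, 0, 0, -0.004, 4, -0.007, 0.001, 0, 0, 0, -0.004, 20, -0.007, 0.001, 0, 0, 0, -0.004, 32, -0.007, 0.001, 0, 0, 0, -0.004, 32, -0.007, 0.001, 0, 0, 0, -0.004, 32]'

```text
clock: 14.05
position: [0.5225, 0.0711, 0.0897]
ee_rot: [2.367, 2.057, -0.002]
force: [0.1, 0.6, 0.1]
width: 0.343
gripper_force: 0.0
```

Call:
arm_command --deltas '[0, 0, 0, 0, 0, 0.01, 32, 0, 0, 0, 0, 0, 0.03, 32, 0, 0, 0, 0, 0, 0.06, 32, 0, 0, 0, 0, 0, 0.1, 32, 0, 0, 0, 0, 0, 0.15, 32, 0, 0, 0, 0, 0, 0.2, 10, 0, 0, 0, 0, -0.04, 0.25, 0, 0, 0, 0, 0, -0.04, 0.27, 0, 0, 0, 0, 0, -0.04, 0.27, 0, 0, 0, 0, 0, -0.04, 0.27, 0, 0, 0, 0, 0, -0.04, 0.27, 0]'

```text
clock: 15.15
position: [0.5218, 0.0317, 0.3588]
ee_rot: [2.366, 2.059, -0.004]
force: [0.7, 0.5, -0.5]
width: 0.009
gripper_force: 0.0
```

```bash
python3 - <<'E'
from h import *
np.set_printoptions(precision=4,suppress=True,linewidth=220)
where()
b=grab('wrist','w6');grab('top','top1');s=grab('scene','sc5')
K,Rm,t=cam('w6');print(-Rm.T@t)
cv2.imwrite('pics/c7.png',np.vstack([cv2.resize(b[0:250],(640,250)),cv2.resize(s[60:240,220:460],(453,340),interpolation=2).copy() if 0 else cv2.copyMakeBorder(cv2.resize(s[60:240,220:460],(453,340),interpolation=2),0,0,0,187,0)]))
E
```

```text
t 15.15 pitch -0.2800604625320864 roll -0.11406830058944363 yaw 82.0613262003141
tip [-122.1937   -4.3939  273.8257] rear bottom [ 21.7833  -4.1722 268.6219] F [ 0.7499  0.4825 -0.546 ] M [-0.024  -0.0952 -0.0536] w 0.009403213461088505 0.0 pos [0.5218 0.0317 0.3588]
[0.5321 0.1002 0.5237]
```

View pics/c7.png

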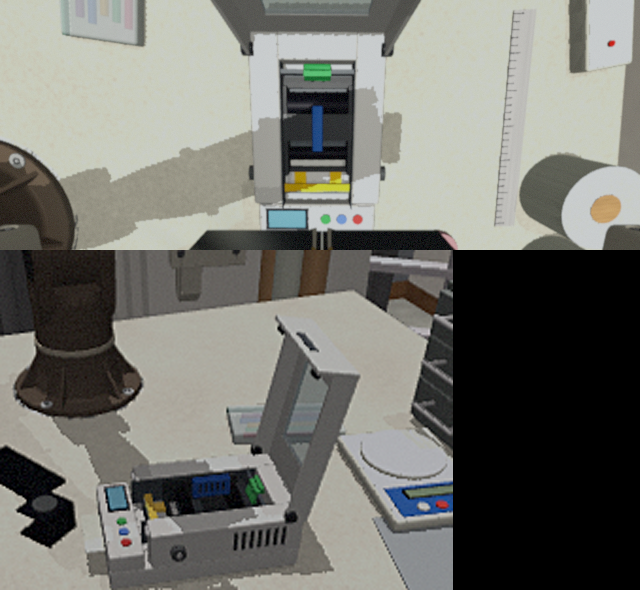

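The pictures show the cassette flat in the bay, the tongues behind the bar at (318,180) and the green latch over the rear ledge at (317,72). Now the cover: I go over it and down behind.

Call:
arm_command --deltas '[0, 0, 0, 0.005, 0.04, 0.01, 0, 0, 0, 0, 0.01, 0.08, 0.01, 0, 0, 0, 0, 0.015, 0.12, 0.01, 0, 0, 0, 0, 0.02, 0.16, 0.01, 0, 0, 0, 0, 0.025, 0.2, 0.01, 0, 0, 0, 0, 0.03, 0.24, 0.01, 0, 0, 0, 0, 0.0324, 0.26, 0, 0, 0, 0, 0, 0.0324, 0.26, -0.03, 0, 0, 0, 0, 0.0324, 0.26, -0.06, 0, 0, 0, 0, 0.0324, 0.26, -0.085, 0, 0, 0, 0, 0.0324, 0.26, -0.097, 0, 0, 0, 0, 0.0324, 0.26, -0.097, 0, 0, 0, 0, 0.0324, 0.26, -0.097, 0]'

```text
clock: 16.6
position: [0.5552, 0.2915, 0.2635]
ee_rot: [2.366, 2.058, -0.001]
force: [0.0, -0.8, 0.2]
width: 0.006
gripper_force: 0.0
```

```bash
python3 - <<'E'
from h import *
np.set_printoptions(precision=4,suppress=True,linewidth=220)
s=sensors.observe();p=s['position'];print(s['clock'],p,s['force'],s['joints'])
for f in np.r_[2.0:0.19:-.1]:
    c,q=np.cos(f),np.sin(f);x=(95-185*c+26*q+9.5)/1000;z=.1+(185*q+26*c)/1000-.008
    w=O+ux*x;w[2]=z;print(round(f,2),np.round(w-p,3))
# lid now, from top1: brightness along the printer axis at lid front-edge height
grab('top','top2');grab('scene','sc6')
E
```

```text
16.6 [0.5552 0.2915 0.2635] [ 0.0368 -0.8128  0.2451] [-0.3766  0.428  -0.2896  1.4826  0.1314  1.2494 -0.8224]
2.0 [-0.004 -0.019 -0.014]
1.9 [-0.006 -0.036 -0.005]
1.8 [-0.008 -0.052  0.003]
1.7 [-0.011 -0.07   0.009]
1.6 [-0.013 -0.088  0.013]
1.5 [-0.016 -0.106  0.015]
1.4 [-0.019 -0.125  0.015]
1.3 [-0.021 -0.143  0.014]
1.2 [-0.024 -0.161  0.01 ]
1.1 [-0.026 -0.179  0.005]
1.0 [-0.029 -0.196 -0.002]
0.9 [-0.031 -0.213 -0.01 ]
0.8 [-0.033 -0.228 -0.021]
0.7 [-0.035 -0.243 -0.032]
0.6 [-0.037 -0.256 -0.046]
0.5 [-0.039 -0.268 -0.06 ]
0.4 [-0.04  -0.278 -0.075]
0.3 [-0.041 -0.287 -0.092]
0.2 [-0.042 -0.294 -0.109]
```

Call:
arm_command --deltas '[0, 0, 0, -0.002, -0.01, 0, 0, 0, 0, 0, -0.004, -0.02, 0, 0, 0, 0, 0, -0.005, -0.03, 0, 0, 0, 0, 0, -0.006, -0.036, 0, 0, 0, 0, 0, -0.007, -0.044, 0.001, 0, 0, 0, 0, -0.008, -0.052, 0.003, 0, 0, 0, 0, -0.01, -0.061, 0.006, 0, 0, 0, 0, -0.011, -0.07, 0.009, 0, 0, 0, 0, -0.012, -0.079, 0.011, 0, 0, 0, 0, -0.013, -0.088, 0.013, 0, 0, 0, 0, -0.015, -0.097, 0.014, 0, 0, 0, 0, -0.016, -0.106, 0.015, 0, 0, 0, 0, -0.018, -0.116, 0.015, 0, 0, 0, 0, -0.019, -0.125, 0.015, 0, 0, 0, 0, -0.02, -0.134, 0.015, 0, 0, 0, 0, -0.021, -0.143, 0.014, 0, 0, 0, 0, -0.021, -0.143, 0.014, 0]'

```text
clock: 18.4
position: [0.5338, 0.1461, 0.2763]
ee_rot: [2.368, 2.055, -0.004]
force: [0.3, 0.1, 0.4]
width: 0.005
gripper_force: 0.0
```

```bash
python3 - <<'E'
from h import *
np.set_printoptions(precision=4,suppress=True,linewidth=220)
s=sensors.observe();print(s['clock'],s['position'],s['force'])
a=cv2.imread('pics/sc6.png').astype(int);b=grab('scene','sc7').astype(int)
# lid top/front edge expected pixel for angles, and image brightness of cover's right rim area
def lid(f,u,v,w,hx=95):
    c,q=np.cos(f),np.sin(f);p=O+ux*((hx+u*c+w*q)/1000)+np.array([-ux[1],ux[0],0])*v/1000;p[2]=.1+(-u*q+w*c)/1000;return p
for f in(1.9,1.8,1.7,1.4,1.3,1.2):print(f,[proj('sc7',lid(f,-203,v,26)).round(0) for v in(-80,80)])
d=np.abs(a-b).sum(2)>60;g=d[60:240,330:440];
for y in range(60,200,6): print(y,''.join('#' if d[y,x] else '.' for x in range(330,440,2)),' ',''.join('%x'%min(15,b[y,x].sum()//48) for x in range(330,440,2)))
E
```

```text
18.4 [0.5338 0.1461 0.2763] [0.3496 0.0855 0.4114]
1.9 [array([424., 130.]), array([397., 100.])]
1.8 [array([417., 127.]), array([390.,  98.])]
1.7 [array([409., 125.]), array([383.,  96.])]
1.4 [array([382., 125.]), array([360.,  95.])]
1.3 [array([373., 127.]), array([352.,  96.])]
1.2 [array([364., 129.]), array([344.,  98.])]
60 .......######..#....#########........#######.######..##   6666566301111556445400000005553336565556666622222224444
66 .......#....##..#..##########.......###################   6666666455550144635000000015543346656565665787bbbbbbbbb
72 .......#.###..####.##..##.#.#.........##...#.##....####   6666666350245510155124430122243366666556666222233344555
78 ...........#####.########..#####....#...###.....#######   6666666666601110301111223222110266666655665222222332322
84 ...........#############.#############...###.#####.....   66666666666000010012222222222222123217aaa61222222222222
90 .............#########################......###.#######   55789aaaaaaab5041221110110110000001226aaaaaab8127777777
96 ..........#.....##.#..#.############..........#########   aaaa
[... 1357 characters left out ...]
.....#........#......#########......................   abbabb99877634667a5555555aaaaaaaaaa546bbb7bbbbbbbbbbbbb
174 ##################.......#######.......................   66666666667777766655555559aaaaaaaaaaa545bbb48bbbbbbbbbb
180 .....#.....#.#######......#####........................   44554311121113666665555555aaaaaaaaaaaaa546abbbbbba55567
186 ..........#####.#####.#...####.........................   202212001112232366655555558aaaaaaaaaaaaaa536bba77664333
192 ..........#...#..#####.....################...##.......   222220000012212446664555555baaaaaaaaaaaaaaa545abb555544
198 .......##############......##################...#######   157aaaa666666666666656245557aaaaaaaaaaaaaaaaa546abb5555
```

The cover is following the finger: its right corner is near (370,126), about 1.27 rad. I continue along the arc.

Call:
arm_command --deltas '[0, 0, 0, -0.0015, -0.009, -0.002, 0, 0, 0, 0, -0.003, -0.018, -0.004, 0, 0, 0, 0, -0.004, -0.027, -0.006, 0, 0, 0, 0, -0.005, -0.036, -0.009, 0, 0, 0, 0, -0.006, -0.045, -0.012, 0, 0, 0, 0, -0.008, -0.053, -0.016, 0, 0, 0, 0, -0.009, -0.061, -0.02, 0, 0, 0, 0, -0.01, -0.07, -0.024, 0, 0, 0, 0, -0.011, -0.078, -0.029, 0, 0, 0, 0, -0.012, -0.085, -0.035, 0, 0, 0, 0, -0.013, -0.093, -0.04, 0, 0, 0, 0, -0.014, -0.1, -0.046, 0, 0, 0, 0, -0.015, -0.107, -0.053, 0, 0, 0, 0, -0.016, -0.113, -0.06, 0, 0, 0, 0, -0.017, -0.119, -0.067, 0, 0, 0, 0, -0.018, -0.125, -0.074, 0, 0, 0, 0, -0.0185, -0.13, -0.081, 0, 0, 0, 0, -0.019, -0.135, -0.089, 0, 0, 0, 0, -0.0195, -0.14, -0.098, 0, 0, 0, 0, -0.0195, -0.14, -0.098, 0]'

```text
clock: 20.45
position: [0.5134, 0.0071, 0.1772]
ee_rot: [2.368, 2.057, -0.005]
force: [-0.6, 0.3, 0.1]
width: 0.0
gripper_force: 0.0
```

```bash
python3 - <<'E'
from h import *
np.set_printoptions(precision=4,suppress=True,linewidth=220)
s=sensors.observe();print(s['clock'],s['position'],s['force'])
b=grab('scene','sc8').astype(int)
def lid(f,u,v,w,hx=95):
    c,q=np.cos(f),np.sin(f);p=O+ux*((hx+u*c+w*q)/1000)+np.array([-ux[1],ux[0],0])*v/1000;p[2]=.1+(-u*q+w*c)/1000;return p
for f in(.5,.4,.35,.3,.2,0):print(f,[proj('sc8',lid(f,-203,v,26)).round(0) for v in(-80,80)])
for y in range(130,240,5): print(y,''.join('%x'%min(15,b[y,x].sum()//48) for x in range(250,400,2)))
E
```

```text
20.45 [0.5134 0.0071 0.1772] [-0.5798  0.3328  0.1378]
0.5 [array([309., 166.]), array([297., 131.])]
0.4 [array([304., 173.]), array([293., 138.])]
0.35 [array([302., 177.]), array([291., 141.])]
0.3 [array([300., 180.]), array([289., 144.])]
0.2 [array([297., 188.]), array([287., 151.])]
0 [array([293., 202.]), array([284., 164.])]
130 22122221121221121244211101100111113021abbaaaaaaaaaaaaaaaaaaaaaaaaaaaaaaaaaa
135 120122122222221232696013322222222222222225aaaaaaaaaaaaaaaaaaaaaaaaaaaaaaaaa
140 22132232322222344214ab00021011010100000103aaaaaaaaaaaaaaaaaaaaaaaaaaaaaaaaa
145 2222222222111149aaa75666455555555555555559aaa18777788888899999a9999999aaaaa
150 776677677777776baaa5566653145555555555554baaa97998888888888888888888889999a
155 67766776676777777855556655455554777777779abaaaaaaaaa88888888888888888888999
160 66677767776777777555555666645669999987777777777766baaaaaaa55555555555555555
165 aa77777777777767775155556666666899999999999999998769aaaaaaaaaaaaaaaaaaaaaa6
170 aaaa67777776776777732557a6777766899989888777777777777aaaaaaaaaaaaaaaaaaaaaa
175 aaaaaaaa67777777777717776a66656666777777
[... 295 characters left out ...]
777825551455550451001111122356655555555555555555555aaaaaaaaa
200 00000aaaaaa7aaaaaaaaa663255672031356666666666666666666666655611169aaaaaaaaa
205 100006aaaaaa5aaa96aaa551566666666666666666666667777665565555655658aaaaaaaaa
210 002aaaa9baaa4bbbb33aa73166667766656555555555555253352615051606555aaaaaaaaaa
215 aaaa9aaaaaabb8bba643ba5455555555655555555555556061615334342425556aaaaaaaaaa
220 aaaaaa9a766563baaaaaaaa55555553132255555555555555555555555555555baaaaaaaaaa
225 aaaa9aaa76666455555555556555555555555555655555555555555555555555aaaaaaaaaaa
230 aaaaa9a9a555557555555555555555555555555555555555566556555666777aaaaaaaaaaaa
235 aaaaaaaaaaaaaa45555555555555555655566776766666aaaaaaaaaaaaaaaaaaaaaaaaaaaaa
```

Call:
arm_command --deltas '[0, 0, 0, -0.0003, -0.002, -0.004, 0, 0, 0, 0, -0.0006, -0.004, -0.0083, 0, 0, 0, 0, -0.0008, -0.006, -0.0125, 0, 0, 0, 0, -0.001, -0.008, -0.0168, 0, 0, 0, 0, -0.0013, -0.0095, -0.021, 0, 0, 0, 0, -0.0015, -0.011, -0.0256, 0, 0, 0, 0, -0.0017, -0.0125, -0.03, 0, 0, 0, 0, -0.002, -0.014, -0.0345, 0, 0, 0, 0, -0.0021, -0.015, -0.039, 0, 0, 0, 0, -0.0021, -0.015, -0.039, 0]'

```text
clock: 21.5
position: [0.5118, -0.0071, 0.1389]
ee_rot: [2.367, 2.058, -0.004]
force: [-0.1, -0.5, -0.1]
width: 0.002
gripper_force: 0.0
```

Call:
arm_command --deltas '[0, 0, 0, 0, -0.001, -0.002, 0, 0, 0, 0, 0, -0.001, -0.004, 0, 0, 0, 0, 0, -0.001, -0.006, 0, 0, 0, 0, 0, -0.001, -0.006, 0]'

```text
clock: 21.9
position: [0.5122, -0.0078, 0.1334]
ee_rot: [2.367, 2.058, -0.002]
force: [-0.7, -0.4, 0.9]
width: 0.007
gripper_force: 0.0
```

Call:
arm_command --deltas '[0, 0, 0, 0, -0.0005, -0.002, 0, 0, 0, 0, 0, -0.0005, -0.004, 0, 0, 0, 0, 0, -0.0005, -0.004, 0]'

```text
clock: 22.2
position: [0.5121, -0.0084, 0.1293]
ee_rot: [2.367, 2.058, -0.002]
force: [0.6, -0.1, -0.6]
width: 0.004
gripper_force: 0.0
```

Call:
arm_command --deltas '[0, 0, 0, 0, 0, -0.0015, 0, 0, 0, 0, 0, 0, -0.003, 0, 0, 0, 0, 0, 0, -0.003, 0]'

```text
clock: 22.5
position: [0.5124, -0.0086, 0.1271]
ee_rot: [2.366, 2.057, -0.002]
force: [-1.6, -1.4, 6.5]
width: 0.009
gripper_force: 3.2
```

Call:
arm_command --deltas '[0, 0, 0, 0, 0, -0.0015, 0, 0, 0, 0, 0, 0, -0.003, 0, 0, 0, 0, 0, 0, -0.003, 0]'

```text
clock: 22.8
position: [0.5123, -0.0091, 0.1238]
ee_rot: [2.366, 2.056, -0.003]
force: [-1.2, -1.9, 3.4]
width: 0.004
gripper_force: 1.7
```

Call:
arm_command --deltas '[0, 0, 0, 0, 0, -0.0015, 0, 0, 0, 0, 0, 0, -0.003, 0, 0, 0, 0, 0, 0, -0.003, 0]'

```text
clock: 23.1
position: [0.5123, -0.0082, 0.1204]
ee_rot: [2.366, 2.058, -0.002]
force: [-0.2, -0.3, 1.2]
width: 0.002
gripper_force: 0.3
```

Call:
arm_command --deltas '[0, 0, 0, 0, 0, -0.0015, 0, 0, 0, 0, 0, 0, -0.003, 0, 0, 0, 0, 0, 0, -0.003, 0]'

```text
clock: 23.4
position: [0.5123, -0.0079, 0.1178]
ee_rot: [2.366, 2.058, -0.001]
force: [-1.4, 0.3, 4.7]
width: 0.006
gripper_force: 2.4
```

Call:
arm_command --deltas '[0, 0, 0, 0, 0, -0.0015, 0, 0, 0, 0, 0, 0, -0.0025, 0, 0, 0, 0, 0, 0, -0.0025, 0]'

```text
clock: 23.7
position: [0.5125, -0.008, 0.1173]
ee_rot: [2.366, 2.057, -0.001]
force: [-9.9, -0.7, 31.1]
width: 0.003
gripper_force: 15.3
```

Hard stop at the shut height: TCP at 0.1175, tip about 0.126. I'll withdraw and check.

Call:
arm_command --deltas '[0, 0, 0, 0, 0, 0.004, 0, 0, 0, 0, 0, 0, 0.03, 0, 0, 0, 0, 0, 0, 0.07, 0, 0, 0, 0, 0, -0.04, 0.12, 0, 0, 0, 0, 0, -0.08, 0.15, 0, 0, 0, 0, 0, -0.12, 0.18, 0, 0, 0, 0, -0.02, -0.16, 0.2, 0, 0, 0, 0, -0.02, -0.2, 0.2, 0, 0, 0, 0, -0.02, -0.22, 0.2, 0, 0, 0, 0, -0.02, -0.22, 0.2, 0, 0, 0, 0, -0.02, -0.22, 0.2, 0, 0, 0, 0, -0.02, -0.22, 0.2, 0]'

```text
clock: 24.9
position: [0.4926, -0.2266, 0.3148]
ee_rot: [2.365, 2.061, -0.001]
force: [0.8, 0.2, 0.1]
width: 0.004
gripper_force: 0.0
```

```bash
python3 - <<'E'
from h import *
np.set_printoptions(precision=4,suppress=True,linewidth=220)
s=sensors.observe();print(s['clock'],s['position'],s['force'])
b=grab('scene','sc9').astype(int);a=cv2.imread('pics/sc0.png').astype(int)
def lid(f,u,v,w,hx=95):
    c,q=np.cos(f),np.sin(f);p=O+ux*((hx+u*c+w*q)/1000)+np.array([-ux[1],ux[0],0])*v/1000;p[2]=.1+(-u*q+w*c)/1000;return p
for f in(.06,0):print(f,[proj('sc9',lid(f,-203,v,26)).round(1) for v in(-80,80)])
for y in range(156,216,2): print(y,''.join('%x'%min(15,b[y,x].sum()//48) for x in range(270,400,2)))
d=np.abs(a-b).sum(2)
for n,(x0,y0,x1,y1) in dict(spent=(150,238,225,285),tape=(250,260,282,292),loupe=(228,185,262,218),scale=(405,150,485,210)).items(): print(n,(d[y0:y1,x0:x1]>90).mean().round(3))
E
```

```text
24.9 [ 0.4926 -0.2266  0.3148] [0.8234 0.2465 0.0797]
0.06 [array([294.1, 197.7]), array([284.4, 160.5])]
0 [array([293.4, 201.9]), array([283.8, 164.4])]
156 6aaaaaaaaaaaaaaaaaaaaaaaaaaaaaaaaaaa38987789998888888777776666776
158 7aaaaaaaaaaaaaaaaaaaaaaaaaaaaaaaaaaaaaaaaaaaaa3344444444444444555
160 6aaaaaaaaaaaaaaaaaaaaaaaaaaaaaaaaaaaaaaaaaaaaaa555555555555555555
162 aaaaaaaaaaaaaaaaaaaaaaaaaaaaaaaaaaaaabaaaaaaaaa7555666aaaaaaaaaa7
164 aaaaaaaaaaaaaaaaaaaaaaaaaaabbbba988776baaaaaaaaaaaaaaaaaaaaaaaaa9
166 aaaaaaaaaaaaaaaabbbbbba9877776667777779aaaaaaaaaaaaaaaaaaaaaaaaa9
168 aaaaaaaaaaaaaaaa76666677777777777777776baaaaaaaaaaaaaaaaaaaaaaaaa
170 aaaaaaa6aaaaaaaa677777777777888777777779aaaaaaaaaaaaaaaaaaaaaaaaa
172 aaaaaaa4baaaaaaa877877777777777777777776baaaaaaaaaaaaaaaaaaaaaaaa
174 aaaaaaa3baaaaaaaa777777777777777777777779aaaaaaaaaaaaaaaaaaaaaaaa
176 aaaaaaa3aaaaaaaaa777777777777778887676665baaaaaaaaaaaaaaaaaaaaaaa
178 aaaaaaa38aaaaaaaa7777788877666665556555559aaaaaaaaaaaaaaaaaaaaaaa
180 aaaaaaa55baaaaaaa8666665555666666666555556baaaaaaaaaaaaaaaaaaaaaa
182 aaaaaaa74baaaaaaab5555555566666
[... 497 characters left out ...]
55555555555555555aaaaaaaaaa
198 a2bb258aa14baaaaaabbbb998766555555555555555555555555345aaaaaaaaaa
200 a6aabbaaa24cba987665445555555555555555555555555555510179aaaaaaaaa
202 aaaaaa857a3545555555555555555555555555555555555555600166aaaaaaaaa
204 aa7aaa243a4555555555555555555555555555555666765655522556aaaaaaaaa
206 aa3aaabaaa3555555555555555555555556766655555555555355559aaaaaaaaa
208 aa4baaa669755555555555555666665555555555554525150505555aaaaaaaaaa
210 aa4aaaa33aa45555566676555555555555555252342516151505555aaaaaaaaaa
212 aaaaaaab89a43115555555555555555555555141443526161515555aaaaaaaaaa
214 aaa9aaa544b45045555555555555555555555061414334242515555aaaaaaaaaa
spent 0.053
tape 0.0
loupe 0.266
scale 0.0
```

```bash
python3 -c "
from cell import arm
print(arm.sign_off())"
```

```text
the job is handed in; nothing more can be done
None
```

The fresh cassette is hooked under the bar and latched (it held against an upward tug of about 28 N), the cover is pressed down to its hard stop, and I handed the job in at about 25 s. The arm never went near the bystanders: scale and tape look unchanged, while the picture changes at the magnifier (27%) and spent cassette (5%) I put down to shadow without checking.

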